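Switch the ball diverter to the other chute and feed it

TASK

The seesaw gate of the ball diverter tips towards one of its two chutes. Press its raised end down with the fingertips so that it rocks over its pivot and stays tipped the other way, then push both steel balls along the feed track onto the gate so that they run down into the pocket of that other chute. Only press and push: do not lift or carry the balls, and leave the things around the diverter where they are.

Things in the scene. Friction and masses are not known exactly. Their poses are not given: they have to be found in the camera images.
- diverter: Ball diverter on a steel base plate, fixed to the bench, 270 mm wide, about 220 mm deep. Origin on the bench under the middle of the gate's pivot; z up; +y = left chute, -y = right chute (along the gate); +x points along the feed track, away from the robot. Chute pockets: |y| from 65 to 130 mm, 52 mm wide, walls up to z = 72 to 78 mm, floor falling outwards from z = 40 to 14 mm.
- gate (a joint): Gate tilt about the pivot (along diverter x, z = 75 mm). +0.28 (stop): left (+y) end up, feeds the right chute; -0.28 (stop): right end up, feeds the left chute. Starts on either stop. Top-heavy and free: past level it falls to the other stop and stays. Pressing near the raised end takes under 1 N.
- gate_left (a point): Point to press on the gate's steel deck (upper face), 45 mm left of the pivot; moves with the gate from z = 74 mm (down) to 99 mm (up). Deck 120 mm long, 46 mm wide between 7 mm rims; at mid-length on the robot's side the rim is 23 mm high and a round steel weight rises 52 mm over the deck.
- gate_right (a point): The same near the right end, 45 mm right of the pivot.
- track_edge (a point): Middle of the feed track floor's edge at the gate, 91 mm above the bench. The level track runs 92 mm from here in diverter +x, 36 mm wide between walls 6 mm high; its far end is open. A ball whose centre passes this edge drops 4 mm onto the middle of the gate and rolls by itself down into the low-side chute.
- ball_front_center (a point): Centre of the steel ball nearer the gate, 30 mm diameter, 0.08 to 0.14 kg, in a shallow seat on the feed track, 22 mm behind its edge (centre 104 mm above the bench at the start). Polished and slippery; a push of 1 to 7 N towards the gate moves it out of its seat.
- ball_rear_center (a point): Centre of the other steel ball, alike, in a seat 34 mm behind the first (56 mm from the edge). Pushed towards the gate it pushes the front ball ahead of it.
- vial: Bystander: sample vial, 30 mm diameter, 62 mm tall, standing on the base plate behind the left chute; origin at the centre of its underside. Leave it.
- tab_block_2: Bystander: block of black tabs, 28 x 35 x 19 mm, on the base plate left of the feed track; origin at the centre of its underside. Leave it.
- tab_bundle_1: Bystander: bundle of black tabs, 62 x 25 x 29 mm, on the base plate in front of the gate, left; origin at the centre of its underside. Leave it.
- tweezers: Bystander: steel tweezers, 120 mm long, 9 mm thick, on the base plate in front of the gate, right; origin at the centre of its underside. Leave it.
- tape_roll: Bystander: roll of tape, 93 mm across, 48 mm high, at the back; origin at the centre of its underside. Leave it.
- glue_bottle: Bystander: glue bottle, 36 mm diameter, 112 mm tall, standing at the back; origin at the centre of its underside. Leave it.
- the_hand_press: Bystander and obstacle: hand press bolted to the bench left of the diverter, 240 x 100 mm, 396 mm tall with its lever; origin at the centre of its underside.

How it is judged (in metres and radians):
On the way:
1. the gate is rocked over to its other stop while both balls are still on the feed track (distance of gate_left from where it was at the start of the episode above 0.016 m and (value of joint gate above 0.24 rad or value of joint gate below -0.24 rad) and x of each of ball_front_center, ball_rear_center in the frame of diverter above 0.03 m), for 0.1 s.
At the end, for the whole second after the job is handed in: The gate lies within 0.04 rad of the stop opposite to the one it started on, and both balls lie at rest in the chute pocket on the gate's low side (centres inside the pocket walls and less than 65 mm above the bench) (distance of gate_left from where it was at the start of the episode above 0.016 m and linear speed of each of ball_front, ball_rear below 0.05 m/s and height (world z) of each of ball_front_center, ball_rear_center below 0.065 m and x of ball_front_center in the frame of diverter between -0.028 and 0.028 m and x of ball_rear_center in the frame of diverter between -0.028 and 0.028 m and ((value of joint gate above 0.24 rad and y of ball_front_center in the frame of diverter between -0.132 and -0.065 m and y of ball_rear_center in the frame of diverter between -0.132 and -0.065 m) or (value of joint gate below -0.24 rad and y of ball_front_center in the frame of diverter between 0.065 and 0.132 m and y of ball_rear_center in the frame of diverter between 0.065 and 0.132 m))); the robot touches nothing.
It fails at once if a ball is lifted (15 mm or more above its height on the track) or carried over the gate's ends (height (world z) of any of ball_front_center, ball_rear_center above 0.121 m or (height (world z) of ball_front_center above 0.103 m and (y of ball_front_center in the frame of diverter above 0.045 m or y of ball_front_center in the frame of diverter below -0.045 m)) or (height (world z) of ball_rear_center above 0.103 m and (y of ball_rear_center in the frame of diverter above 0.045 m or y of ball_rear_center in the frame of diverter below -0.045 m))).
It fails at once if a bystander is moved by more than 30 mm or knocked over (distance of any of vial, tab_block_2, tab_bundle_1, tweezers, tape_roll, glue_bottle from where it was at the start of the episode above 0.03 m or angle between any of vial, glue_bottle's own z axis and vertical above 0.6 rad).
It also fails if it takes over 51 s, if anything falls off the work surface, if the arm or the gripper's body presses on something with over 40 N, if the wrist force passes 120 N, or if a joint passes its speed limit or range.

ROBOT

A 6-joint arm with a two-finger parallel gripper is mounted at the origin on a cart in front of the work surface, level with it; the furniture and walls round the work are solid. World frame = base frame: x ahead of the robot, y to its left, z up, the work surface at z = 0. Lengths are in mm, angles in rad, forces in N, time in s.
With the tool pointing down it reaches from about 400 to 925 mm from the base axis. Payload 12.5 kg.
Tool frame: the origin (TCP) lies midway between the tips of the shut fingers; the grasp point (between the pads) lies 19 mm behind it; z points along the fingers, y is the line along which they close (so a half turn about z gives the same grasp; the last joint's range is limited). The gripper opens to 95 mm and grips with 3 to 60 N. Pads are 20 mm wide; open, the fingers measure 119 mm over their backs; the gripper's body (75 mm by 180 mm) begins 59 mm behind the grasp point.
Start: joints at [-1.251, 0.491, 1.559, -0, 1.092, -0.106], TCP at [258.18, -569.201, 214.661] pointing down, gripper open.
Joint ranges: [-3.1, 3.1], [-0.84, 2.19], [0.05, 2.79], [-1.13, 4.28], [0.06, 2.93], [-2.69, 2.69]. Speed limits (rad/s): [2.22, 2.22, 2.79, 3.14, 3.14, 3.14].

INTERFACE

Orientations are given as a rotation vector (axis times angle).
In Python, from workcell import bot, cams gives the robot as it stands. Calls block until the motion is done:
- bot.reach(position, orientation): joint-space move of the TCP to a pose.
- bot.line_to(position, vel=150, attitude=None, until_force=None): straight line of the TCP; attitude=None keeps the orientation; vel is the mean speed in mm/s. With until_force (N) it stops when the force on the tool has changed by that much, and returns True; else False.
- bot.set_joints(angles): joint-space move.
- bot.move_gripper(opening): finger opening in mm; the grip force is fixed at half the most; returns when the fingers have stopped.
- bot.pause(seconds).
- bot.ik(position, orientation): joint angles nearest the present ones, or None.
- bot.get_state(): the state.
- cams.read_camera(name): name is "side" or "top" or "wrist"; returns the picture (400x640x3 uint8, blue, green, red); there is no depth.
- cams.camera_info(name): a dict with "fx", "fy", "cx", "cy" (pixels), "cam_to_world" (4x4, takes a point from camera to world coordinates); the wrist camera has in their place "hand_eye" (4x4, takes a point from camera to tool coordinates, whose origin is the TCP and whose axes are the flange's). Camera axes: x right, y down, z forward; pixel columns grow to the right and rows downward; lengths in mm; the calibration is good to about 2 mm. A picture is of the moment at which its call begins: read the wrist's pose just before it. camera_info takes no time and is no camera call.
A pose or a line that the arm cannot do raises bot.IKError and nothing moves.
- bot.finish_job(): hands the job in; it is judged then, once.
Trained networks look in the newest picture that a camera, given by its name, has taken for a name from the list of things; names that differ only in an ending like _2 or _b are one class to them, and where a whole thing is asked for, a point or a joint stands for the part that bears it (a point fixed in the world has none). Each returns a list of dicts, best first, with "p" (0 to 1); they miss things now and then, are a little off and sometimes report something else, mostly with a low value. They report only what shows in the picture. A call takes as long as a camera call.
- cams.recognise(camera, target): "at" ([x, y, z] in mm, in world coordinates, good to about 4 mm: the middle of the surface that is visible of it).
- cams.landmark_of(camera, target): "at" ([x, y, z] in mm, in world coordinates, good to about 4 mm: a listed point, or the origin of a listed thing).
The state is a dict: "time_s": time; "joints": joint angles; "dq": joint speeds; "joint_torque": joint torques, N m; "position": TCP position; "eef_rot": TCP orientation; "ft_force": force on the tool from outside, world axes, zero at the start; "ft_torque": the same for the moment, N m; "opening": finger opening in mm; "gripper_force": force on a finger pad.
Only numpy, scipy, OpenCV 4.12 (cv2) and the standard library are available. Lean on these libraries where they do the work, as an engineer would, in place of code of your own. Each camera call takes 0.05 s, during which the arm holds its last target. There are 200 camera calls.

## Working session

There is one attempt and no reset: what is moved stays moved. The work goes in short steps, each a Python script; the robot and the scene stay as the last script left them, time stands still between calls to the robot, and variables do not carry over. Pictures are saved under pics/ and viewed, at most 10 in all, crops included, and the job is handed in when it is done.

```bash
mkdir -p pics; ls; python3 - <<'E'
from workcell import bot, cams
import cv2, numpy as np
for c in ["top","side"]:
    cv2.imwrite(f"pics/{c}0.png",cams.read_camera(c))
    for t in ["diverter","gate_left","gate_right","track_edge","ball_front_center","ball_rear_center","vial","tape_roll","glue_bottle","the_hand_press","tab_block_2","tab_bundle_1","tweezers"]:
        r=cams.landmark_of(c,t)
        print(c,t,[(np.round(d["at"]).tolist(),round(d["p"],2)) for d in r[:2]])
print(bot.get_state()["time_s"],bot.get_state()["eef_rot"])
E
```

```text
pics
top diverter [([504.0, -14.0, -1.0], 0.87)]
top gate_left [([498.0, 28.0, 72.0], 0.96)]
top gate_right [([516.0, -55.0, 97.0], 0.68)]
top track_edge [([533.0, -5.0, 83.0], 0.95), ([494.0, 32.0, 71.0], 0.28)]
top ball_front_center [([755.0, 47.0, 2.0], 0.68), ([553.0, -1.0, 104.0], 0.64)]
top ball_rear_center [([588.0, 0.0, 102.0], 0.71)]
top vial [([554.0, 103.0, 8.0], 0.73)]
top tape_roll []
top glue_bottle [([757.0, 47.0, 3.0], 0.83), ([506.0, -14.0, 1.0], 0.66)]
top the_hand_press []
top tab_block_2 [([590.0, 66.0, 6.0], 0.72)]
top tab_bundle_1 [([420.0, 54.0, 10.0], 0.82), ([553.0, -1.0, 105.0], 0.42)]
top tweezers [([453.0, -88.0, 9.0], 0.43)]
side diverter [([507.0, -13.0, 3.0], 0.89)]
side gate_left [([496.0, 32.0, 73.0], 0.91)]
side gate_right [([516.0, -52.0, 101.0], 0.72), ([550.0, 101.0, 6.0], 0.43)]
side track_edge [([535.0, -8.0, 92.0], 0.89)]
side ball_front_center [([556.0, -2.0, 106.0], 0.55)]
side ball_rear_center [([590.0, 7.0, 106.0], 0.77), ([763.0, 52.0, 0.0], 0.57)]
side vial [([551.0, 100.0, 8.0], 0.95)]
side tape_roll [([731.0, 182.0, -1.0], 0.78)]
side glue_bottle [([763.0, 50.0, -1.0], 0.71)]
side the_hand_press []
side tab_block_2 [([593.0, 65.0, 6.0], 0.59), ([548.0, 100.0, 9.0], 0.57)]
side tab_bundle_1 [([422.0, 53.0, 7.0], 0.88), ([494.0, 30.0, 73.0], 0.7)]
side tweezers [([453.0, -91.0, 6.0], 0.56), ([495.0, 31.0, 75.0], 0.55)]
1.4 [ 3.07061537e+00  6.63824899e-01 -3.57864244e-06]
```

View pics/top0.png

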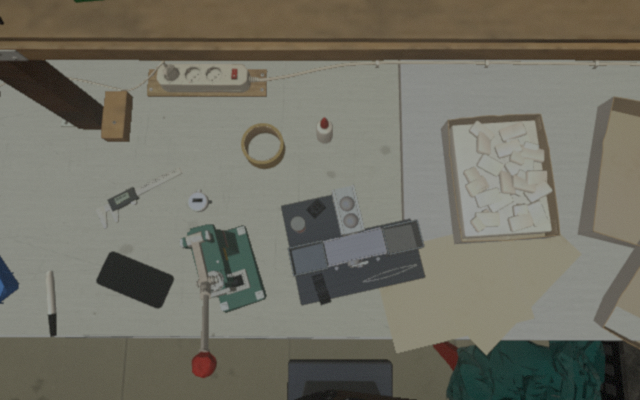

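View pics/side0.png

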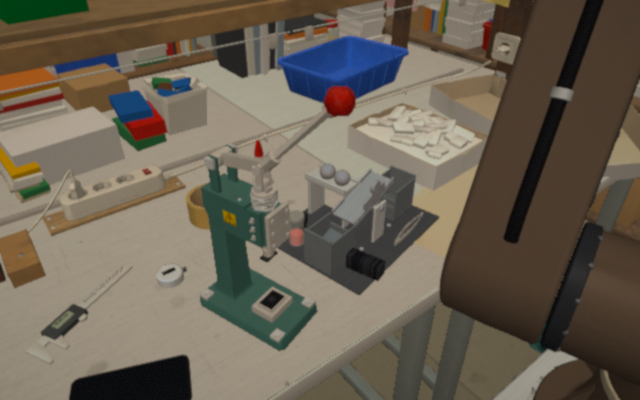

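The top view shows the diverter yawed by about 0.22 rad, with the balls at (349,205) and (351,220). The gate's right end, at about (385,240), is up, and the side view confirms it. The hand press is well to the left at (225,265). I'll press gate_right, then push the balls from behind.

```bash
cat > h.py <<'E'
from workcell import bot, cams
import cv2, numpy as np
from scipy.spatial.transform import Rotation as R
def down(yaw): return (R.from_euler('z',yaw)*R.from_euler('x',np.pi)).as_rotvec()
def show(c,names):
    for t in names:
        print(c,t,[(np.round(d["at"]).tolist(),round(d["p"],2)) for d in cams.landmark_of(c,t)[:2]])
PTS=["gate_left","gate_right","track_edge","ball_front_center","ball_rear_center"]
E
python3 - <<'E'
from h import *
best=min((q for q in (( y,bot.ik([515,-55,210],down(y))) for y in (.22,.22+np.pi,.22-np.pi)) if q[1] is not None),key=lambda q:abs(q[1][5]))
print(best)
bot.move_gripper(0)
bot.reach([515,-55,210],down(best[0]))
cv2.imwrite("pics/w1.png",cams.read_camera("wrist")); show("wrist",PTS+["diverter"])
s=bot.get_state();print(s["time_s"],s["position"],s["ft_force"])
E
```

```text
(0.22, array([-2.33976321e-01,  3.44852494e-01,  1.82418675e+00, -4.44089210e-16,
        9.72553414e-01,  1.11682001e+00]))
wrist gate_left [([498.0, 28.0, 76.0], 0.7)]
wrist gate_right [([513.0, -53.0, 101.0], 0.89)]
wrist track_edge [([534.0, -10.0, 90.0], 0.78)]
wrist ball_front_center [([554.0, -5.0, 104.0], 0.65)]
wrist ball_rear_center [([588.0, -2.0, 101.0], 0.59)]
wrist diverter [([507.0, -17.0, -2.0], 0.79)]
5.3333 [515.00945325 -55.20997412 209.96631245] [0.7443602  0.79006535 0.31407394]
```

View pics/w1.png

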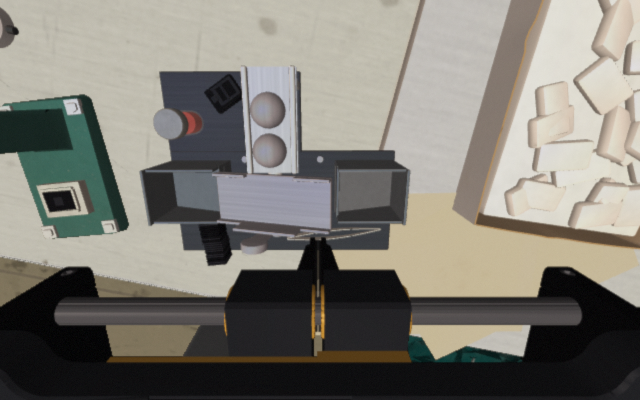

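The wrist view shows the gate deck spanning (218..330, 172..230), aligned with the tool, so yaw is good. The balls are at (267,109) and (269,151), on a track centred at column 269. I'll compute the ball positions from these pixels, then press.

```bash
python3 - <<'E'
from h import *
s=bot.get_state(); i=cams.camera_info("wrist")
T=np.eye(4); T[:3,:3]=R.from_rotvec(s["eef_rot"]).as_matrix(); T[:3,3]=s["position"]; M=T@np.array(i["hand_eye"])
def px(u,v,z):
    d=M[:3,:3]@[(u-i["cx"])/i["fx"],(v-i["cy"])/i["fy"],1]; o=M[:3,3]; return np.round(o+d*(z-o[2])/d[2],1)
for u,v,z in [(269,151,104),(267,109,104),(249,172,97),(297,172,97),(244,70,97),(292,70,97),(331,205,104)]: print(u,v,px(u,v,z))
bot.line_to([515,-55,115],vel=150)
print(bot.line_to([515,-55,79],vel=40,until_force=8), bot.get_state()["position"])
bot.line_to([515,-55,200],vel=150)
cv2.imwrite("pics/w2.png",cams.read_camera("wrist")); show("wrist",PTS)
print(bot.get_state()["time_s"])
E
```

```text
269 151 [554.1  -2.2 104. ]
267 109 [588.4   5.6 104. ]
249 172 [530.2  13.3  97. ]
297 172 [539.8 -29.7  97. ]
244 70 [614.8  30.9  97. ]
292 70 [623.6  -8.4  97. ]
331 205 [517.8 -66.8 104. ]
False [515.08897043 -55.01322254  79.15173983]
wrist gate_left [([500.0, 26.0, 99.0], 0.87)]
wrist gate_right [([514.0, -59.0, 74.0], 0.98)]
wrist track_edge [([533.0, -6.0, 90.0], 0.91), ([512.0, -59.0, 74.0], 0.33)]
wrist ball_front_center [([556.0, -7.0, 106.0], 0.63)]
wrist ball_rear_center [([588.0, -2.0, 104.0], 0.61), ([459.0, -88.0, 4.0], 0.31)]
8.425
```

View pics/w2.png

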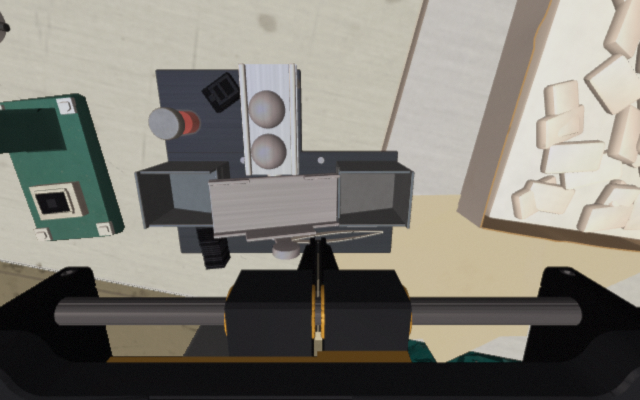

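The gate has flipped: its left end is now up, and both balls are still at (267,109) and (268,152). Next is the push from behind.

```bash
python3 - <<'E'
from h import *
E=np.array([533.5,-6.7]); d=np.array([np.cos(.215),np.sin(.215)])
P=lambda s,z:[*(E+s*d),z]
bot.line_to(P(95,200),vel=150)
print(bot.line_to(P(95,99),vel=80,until_force=10))
print(bot.line_to(P(50,99),vel=35,until_force=30), bot.get_state()["ft_force"])
bot.pause(1)
print(bot.line_to(P(17,99),vel=35,until_force=30), bot.get_state()["ft_force"])
bot.pause(0.8)
bot.line_to(P(40,99),vel=80)
bot.line_to(P(40,200),vel=120)
bot.line_to([450,-60,240],vel=200)
cv2.imwrite("pics/w3.png",cams.read_camera("wrist")); show("wrist",PTS)
cams.read_camera("top"); show("top",PTS)
print(bot.get_state()["time_s"])
E
```

```text
False
False [-0.64059199  0.26600585  0.06390198]
False [-0.11239241 -0.64804352 -0.90587763]
wrist gate_left [([496.0, 21.0, 101.0], 0.71)]
wrist gate_right [([515.0, -58.0, 74.0], 0.78)]
wrist track_edge [([536.0, -7.0, 91.0], 0.83)]
wrist ball_front_center [([522.0, -129.0, 37.0], 0.92)]
wrist ball_rear_center [([536.0, -110.0, 41.0], 0.89), ([420.0, 53.0, 4.0], 0.45)]
top gate_left [([497.0, 23.0, 97.0], 0.62)]
top gate_right []
top track_edge [([533.0, -8.0, 84.0], 0.8)]
top ball_front_center []
top ball_rear_center []
18.0917
```

View pics/w3.png

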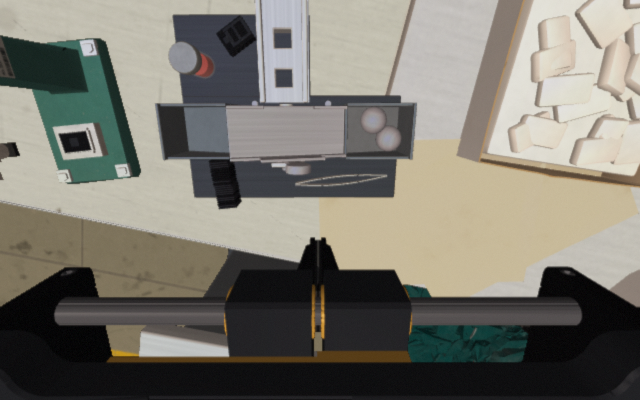

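Both balls lie in the right pocket at (374,120) and (389,138). The track is empty, the gate is still tipped right, and the bystanders are in place.

```bash
python3 -c "
from h import *
bot.pause(1); cams.read_camera('wrist'); show('wrist',PTS[3:]); print(bot.finish_job())"
```

```text
wrist ball_front_center [([520.0, -132.0, 37.0], 0.8)]
wrist ball_rear_center [([538.0, -114.0, 42.0], 0.63)]
the job is handed in; nothing more can be done
None
```

The gate is rocked over to its other stop, both balls lie in the right chute pocket with the bystanders left in place, and the job is handed in; no verdict was returned.

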